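# Shut and lock the biscuit bin

### The job

Shut the biscuit bin: swing its sloping lid down and press its front edge until the catch snaps and the lid is fully closed. Then lock it with the knob on the lid: pull the knob out, turn it clockwise as far as its stop, and push it back in until it is fully home. Do not knock the other things about, leave the lid shut throughout the locking, and let go of everything.

Things in the scene. Friction and masses are not known exactly. Their poses are not given: they have to be found in the camera images.
- bin: Biscuit bin fixed to the counter, clear walls and white plastic, 210 mm deep (its x) x 260 wide (its y); origin under its centre, x points from its low front to its back, z up. Its rim slopes at 30 degrees: 85 high in front, 206 at the back, where the lid hinges. The only thing with a hinged sloping lid.
- lid_hinge (a point): Middle of the lid's hinge line, at the lid's underside. The axes turn with the lid: y along the hinge line, x from the lid's front edge to the hinge, z square to the lid and outward. With the lid shut, z leans 30 degrees from vertical towards the bin's front (and the knob's axis with it).
- lid_press (a point): Point on the lid's outer face where to press: 215 mm from the hinge, 32 from the front edge, mid-width; same axes as lid_hinge. The white lid is 8 thick, 272 wide and reaches 247 from the hinge.
- lid (a joint): Lid angle in rad: 0 shut, grows as it opens. A stiff hinge: the lid stays where it is left (about 2 to 5 N at the front edge moves it). A spring catch in the middle of the front begins at about 0.06 rad, takes about 6 to 14 N at lid_press to snap shut, and lets go again if the knob is pulled with over about 25 N.
- knob_grip (a point): On the knob's axis (z, outward, square to the lid), 34 mm above the lid's underside when the knob is in; moves and turns with it; x runs along the grip bar. Grey knob on the lid's middle line, 150 from the hinge: disc 42 across, its top 15 below this point; on it a bar 42 long, 12 thick, 26 tall (15 below to 11 above this point). At the start the bar runs from front to hinge.
- knob_pull (a joint): How far the knob is pulled out along its axis, m: 0 fully home, 0.012 its end stop. Friction of about 3 N holds it where it is left. A hidden pin keeps the knob from turning until it is out by 0.008; away from its two slots the pin rests on a plate and the knob cannot be pushed below about 0.007.
- knob_turn (a joint): Knob angle in rad, 0 near the start slot, grows clockwise seen from outside. Pulled out, it turns freely (0.03 N m) to a hard stop whose angle differs each time, 1.0 to 1.43 (57 to 82 degrees): it must be felt. The second slot lies just before it: the pin enters from the stop back to 0.12 rad before it, best 0.06 before. More than 0.5 N m at the stop serves nothing.
- clamshell: Bystander: clear box of biscuits, 150 x 120 x 60 mm, beside the bin; origin under its centre.
- jam_jar: Bystander: glass jar, 68 mm across, 90 high, beside the bin; origin under its centre.
- shortbread: Bystander: one biscuit, 60 x 30 x 14 mm, before the bin's front; origin under its centre.
- bowl: Bystander: steel bowl, 120 mm across, 50 high; origin under its centre.
- cup: Bystander: paper cup, 76 mm across, 90 high; origin under its centre.
- spatula: Bystander: spatula lying flat, handle to its -x; origin under its middle.
- small_tub: Bystander: round tub with lid, 106 mm across, 48 high; origin under its centre.

How it is judged:
By the outcome, as a careful person would: the job done as asked, in the order asked, and still so for the second after the job is handed in, with the robot touching nothing.
It also fails if it takes over 64 s, if anything falls off the work surface, if the arm or the gripper's body presses on something with over 40 N, if the wrist force passes 120 N, or if a joint passes its speed limit or range.

### The arm

A 6-joint arm with a two-finger parallel gripper is mounted at the origin on the work surface. World frame = base frame: x ahead of the robot, y to its left, z up, the work surface at z = 0. Lengths are in mm, angles in degrees, forces in N, time in s.
With the tool pointing down it reaches from about 350 to 850 mm from the base axis. Payload 8.1 kg.
Tool frame: the origin (TCP) lies at the very end of the fingers, on their centre line; the grasp point (between the pads) lies 19 mm behind it; z points along the fingers, y is the line along which they close (so a half turn about z gives the same grasp; the last joint's range is limited). The gripper opens to 85 mm and grips with 20 to 120 N. Pads are 22 mm wide; open, the fingers measure 114 mm over their backs; the gripper's body (76 mm by 85 mm) begins 54 mm behind the grasp point. The pads swing forward as they close: fully open they stand 13 mm farther back than shut.
Start: joints at [-81.555, 7.471, 85.268, -0, 87.261, -4.893], TCP at [138.442, -583.814, 231.292] pointing down, gripper open.
Joint ranges: [-169.43, 169.43], [-51.17, 129.36], [1.28, 143.12], [-76.62, 256.62], [0, 156.53], [-152.29, 152.29]. Speed limits (degrees/s): [136.94, 136.94, 159.86, 180, 180, 180].

### API

Orientations are given as [roll, pitch, yaw] about the fixed x, y, z axes, in that order (R = Rz(yaw) Ry(pitch) Rx(roll)).
In Python, from bench import * gives the robot as it stands.
- The arm moves only by the tool play_rows, never from a script. Its argument "increments" is a list of rows, each a list of 3 entries, a list of its own where there are three numbers: the gripper's target within -1 to 1 (fully open at 1, half-way at 0, shut at -1), then the shift along the tool's x, y, z in mm, then the turn about the tool's z in rad. A call has 1 to 12 rows; each row shifts and turns the commanded pose from where the row before left it, along the tool's axes as they then stand; what a row does not reach is not made up. A row lasts 1/12 s, in which the tool goes at most 41.7 mm and 7.16 degrees, less where a joint would pass 70% of its speed; a pose out of reach is approached as far as the arm can. A call is refused whole if a number of a shift passes 41.7 or a number of a turn 0.125, either way. A call with a gripper value outside its range is refused whole. The fingers move at their own pace and stop on an object; "force" is the grip in N (left out, the last holds). Time passes only in rows, so rows that do not move let the fingers close. It gives the time, the measured TCP pose, the force, the opening and the grip force at its end, in the units of the state.
- sense(): the state, without advancing time (a new reading comes with each control period).
- snapshot(name): name is "side" or "top" or "wrist"; returns a dict with "color" (420x560x3 uint8, red, green, blue), "intrinsics" (3x3 intrinsics, pixels), "world_from_camera" (4x4, takes a point from camera to world coordinates). Camera axes: x right, y down, z forward; pixel columns grow to the right and rows downward; lengths in mm; the calibration is good to about 2 mm. A picture is of the moment at which its call begins. There is no depth.
- hand_in(): hands the job in; it is judged then, once.
Trained networks look in a picture, given as the dict that the camera call returned (one of the last four; its "shot" number tells which), for a name from the list of things; names that differ only in an ending like _2 or _b are one class to them, and where a whole thing is asked for, a point or a joint stands for the part that bears it (a point fixed in the world has none). Each returns a list of dicts, best first, with "p" (0 to 1); they miss things now and then, are a little off and sometimes report something else, mostly with a low value. They report only what shows in the picture. A call takes as long as a camera call.
- find_in(query, picture): "xyz" ([x, y, z] in mm, in the coordinates of the camera as it stood for that picture, good to about 4 mm: the middle of the surface that is visible of it).
- regions_of(query, picture): "mask" (420x560 bool, what is visible of it).
- pinpoint(query, picture): "xyz" ([x, y, z] in mm, in the coordinates of the camera as it stood for that picture, good to about 4 mm: a listed point, or the origin of a listed thing).
The state is a dict: "time": time; "joint_pos": joint angles; "qd": joint speeds; "joint_efforts": joint torques, N m; "tool_pos": TCP position; "tcp_rot": TCP orientation; "ft_force": force on the tool from outside, world axes, zero at the start; "wrist_torque": the same for the moment, N m; "finger_gap": finger opening in mm; "grip_force": force on a finger pad.
Only numpy, scipy, OpenCV 4.12 (cv2) and the standard library are available. Lean on these libraries where they do the work, as an engineer would, in place of code of your own. Each camera call takes 0.05 s, during which the arm holds its last target. There are 200 camera calls.

## Working session

There is one attempt and no reset: what is moved stays moved. The work goes in short steps, Python scripts to look and compute and a tool call to move; the robot and the scene stay as the last step left them, time stands still between calls to the robot, and variables do not carry over. Pictures are saved under pics/ and viewed, at most 12 in all, crops included, and the job is handed in when it is done.

Besides the shell and the picture viewer there is one more tool, called after ">>>" as name(argument=value, ...) on one line, values as JSON. play_rows: Moves the arm, as the interface text tells. Its arguments: {"type":"object","properties":{"increments":{"type":"array","items":{"type":"array"}},"force":{"type":"number"}},"required":["increments"]}

```bash
mkdir -p pics
cat > h.py <<'E'
from bench import *
import numpy as np, cv2
from scipy.spatial.transform import Rotation as R
def W(p,s): 
    T=np.array(s["world_from_camera"]); return (T@np.r_[p,1])[:3]
def look(names,cams=("side","top"),save=None,fn=pinpoint):
    for c in cams:
        s=snapshot(c)
        if save: cv2.imwrite(f"pics/{save}_{c}.png",cv2.cvtColor(s["color"],cv2.COLOR_RGB2BGR))
        for n in names:
            r=fn(n,s)
            for d in r[:2]: print(c,n,round(d["p"],2),np.round(W(d["xyz"],s),1))
def st():
    s=sense(); print({k:np.round(s[k],2).tolist() for k in ("time","joint_pos","tool_pos","tcp_rot","ft_force","wrist_torque","finger_gap","grip_force")}); return s
E
python3 - <<'E'
from h import *
st()
look(["bin","lid_hinge","lid_press","knob_grip","clamshell","jam_jar","shortbread","bowl","cup","spatula","small_tub"],save="a")
E
```

```text
{'time': 0.0, 'joint_pos': [-81.55, 7.52, 85.33, 0.0, 87.26, -4.89], 'tool_pos': [138.37, -583.27, 230.24], 'tcp_rot': [-179.89, -0.01, 13.34], 'ft_force': [-0.86, 0.01, 0.18], 'wrist_torque': [0.03, 0.02, -0.01], 'finger_gap': 85.33, 'grip_force': 0.0}
side lid_hinge 0.58 [698.  -73.8 201.8]
side lid_hinge 0.26 [525.1 460.2   4.2]
side knob_grip 0.65 [574.9 -57.3 293.2]
side clamshell 0.74 [ 542.7 -275.5   -3.9]
side jam_jar 0.55 [ 6.361e+02  1.351e+02 -3.000e-01]
side bowl 0.64 [ 564.8 -557.6   -0. ]
side bowl 0.52 [520.5 460.3   1.6]
side cup 0.87 [5.197e+02 4.620e+02 4.000e-01]
side cup 0.54 [ 544.7 -275.7   -1.9]
side spatula 0.61 [316.  332.2   1.5]
side small_tub 0.61 [ 297.5 -388.2   -0.9]
top lid_hinge 0.8 [698.7 -83.5 203.3]
top lid_press 0.64 [506.6 -43.5 295.8]
top clamshell 0.74 [ 542.7 -284.    -4.2]
top jam_jar 0.68 [633.9 131.3   1.8]
top shortbread 0.62 [442.2   2.6   1.9]
top shortbread 0.38 [ 544.1 -280.4   -1.6]
top bowl 0.86 [ 563.2 -565.3    2.4]
top cup 0.83 [522.3 458.4   2.9]
top small_tub 0.72 [ 296.9 -387.2   -1.7]
top small_tub 0.43 [442.4  -2.    4.1]
```

View pics/a_side.png

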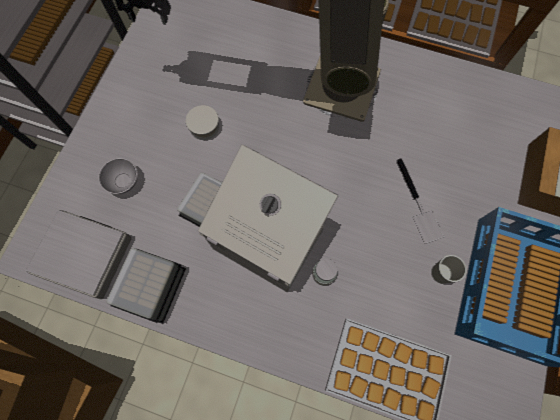

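View pics/a_top.png

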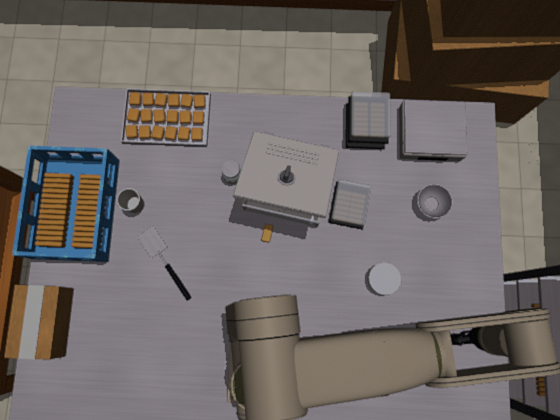

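The lid stands about 53° open, with the hinge near (698,-79,203) and the bin yawed about -10°. The side view has the knob at about (270,204) on the lid. In the top view the jar is at (231,172) and the clamshell at (350,204), one on each side. I'll go above lid_press with the fingers closed.

>>> play_rows(increments=[[-1,[26.5,-24.5,-16.7],0],[-1,[26.5,-24.5,-16.7],0],[-1,[26.5,-24.5,-16.7],0],[-1,[26.5,-24.5,-16.7],0],[-1,[26.5,-24.5,-16.7],0],[-1,[26.5,-24.5,-16.7],0],[-1,[26.5,-24.5,-16.7],0],[-1,[26.5,-24.5,-16.7],0],[-1,[26.5,-24.5,-16.7],0],[-1,[26.5,-24.5,0],0],[-1,[26.5,-24.5,0],0],[-1,[26.5,-24.5,0],0]])

```text
time: 2.2
tool_pos: [380.8, -222.9, 382.4]
tcp_rot: [179.9, -0.1, 13.3]
ft_force: [0.5, -0.2, -0.4]
finger_gap: 0.2
grip_force: 0.0
```

>>> play_rows(increments=[[-1,[26.5,-24.5,0],0],[-1,[26.5,-24.5,0],0],[-1,[26.5,-24.5,0],0],[-1,[26.5,-24.5,0],0],[-1,[26.5,-24.5,0],0],[-1,[26.5,-24.5,0],0],[-1,[0,0,0],-0.125],[-1,[0,0,0],-0.125],[-1,[0,0,0],-0.125],[-1,[0,0,0],-0.125],[-1,[0,0,0],-0.125],[-1,[0,0,0],-0.125]])

```text
time: 3.2
tool_pos: [500.9, -44.6, 381.7]
tcp_rot: [180.0, -0.0, 56.7]
ft_force: [0.0, -0.3, 0.0]
finger_gap: -0.3
grip_force: 0.0
```

>>> play_rows(increments=[[-1,[0,0,0],-0.125],[-1,[0,0,0],-0.125],[-1,[0,0,0],-0.125],[-1,[0,0,0],-0.125],[-1,[0,0,0],-0.125],[-1,[0,0,0],-0.125],[-1,[0,0,0],-0.125],[-1,[0,0,0],-0.125],[-1,[0,0,0],-0.125],[-1,[0,0,0],-0.125],[-1,[0,0,0],-0.125],[-1,[0,0,0],-0.125]])

```text
time: 4.2
tool_pos: [500.8, -44.7, 381.7]
tcp_rot: [180.0, 0.0, 142.6]
ft_force: [0.8, 0.5, 0.5]
finger_gap: -0.1
grip_force: 0.0
```

>>> play_rows(increments=[[-1,[0,0,0],-0.125],[-1,[0,0,0],-0.125],[-1,[0,0,0],-0.125],[-1,[0,0,0],-0.11],[-1,[0,0,0],0]])

```text
time: 4.62
tool_pos: [500.8, -44.7, 381.7]
tcp_rot: [180.0, 0.0, 170.3]
ft_force: [-1.0, 0.3, -0.3]
finger_gap: -0.0
grip_force: 0.0
```

>>> play_rows(increments=[[-1,[0,0,25],0],[-1,[0,0,25],0],[-1,[0,0,20],0],[-1,[0,0,8],0],[-1,[0,0,8],0],[-1,[0,0,8],0],[-1,[3,0,9.5],0],[-1,[3,0,9.5],0]])

```text
time: 5.28
tool_pos: [495.5, -43.7, 269.1]
tcp_rot: [180.0, 0.1, 170.0]
ft_force: [1.9, 0.5, 0.7]
finger_gap: -0.1
grip_force: 0.7
```

>>> play_rows(increments=[[-1,[2,0,9.5],0],[-1,[2,0,9.5],0],[-1,[1.5,0,9.5],0],[-1,[1.5,0,9.5],0],[-1,[1,0,10],0],[-1,[0.5,0,10],0]])

```text
time: 5.78
tool_pos: [486.5, -42.1, 209.7]
tcp_rot: [180.0, 0.0, 170.0]
ft_force: [2.1, 0.3, 1.7]
finger_gap: -0.2
grip_force: 0.7
```

Run:
```python
from h import *
st(); look(["lid_hinge","lid_press","knob_grip"],save="b",cams=("side","top"))
```

```text
{'time': 5.78, 'joint_pos': [-10.97, -9.48, 104.28, 0.0, 85.18, -91.01], 'tool_pos': [486.55, -42.15, 209.69], 'tcp_rot': [180.0, 0.02, 170.04], 'ft_force': [2.05, 0.31, 1.72], 'wrist_torque': [0.02, -0.21, -0.03], 'finger_gap': -0.15, 'grip_force': 0.66}
side lid_hinge 0.62 [695.1 -77.7 203.5]
side lid_press 0.76 [491.8 -37.9 209.3]
side knob_grip 0.6 [551.4 -52.5 238.2]
top lid_hinge 0.75 [696.9 -87.6 201.4]
top lid_hinge 0.49 [523.1 456.9   3.6]
top lid_press 0.57 [487.9 -43.9 210.2]
top lid_press 0.32 [ 6.407e+02  1.268e+02 -2.000e-01]
```

The lid is following and is now roughly horizontal. I'll carry on along the arc.

>>> play_rows(increments=[[-1,[0,0,9],0],[-1,[0,0,9],0],[-1,[-1,0,9],0],[-1,[-1,0,9],0],[-1,[-1.5,0,8.7],0],[-1,[-1.5,0,8.7],0],[-1,[-2,0,8.5],0],[-1,[-2,0,8.5],0]])

```text
time: 6.85
tool_pos: [495.5, -43.7, 139.2]
tcp_rot: [180.0, -0.0, 170.0]
ft_force: [1.1, -0.1, 2.0]
finger_gap: 0.0
grip_force: 0.7
```

>>> play_rows(increments=[[-1,[-1.5,0,5],0],[-1,[-1.5,0,5],0],[-1,[-1.5,0,5],0],[-1,[-0.5,0,4],0],[-1,[0,0,0],0]])

```text
time: 7.27
tool_pos: [499.9, -44.5, 120.2]
tcp_rot: [180.0, -0.1, 170.0]
ft_force: [-0.1, 0.3, -0.5]
finger_gap: -0.1
grip_force: 0.0
```

>>> play_rows(increments=[[-1,[-0.5,0,2.5],0],[-1,[-0.5,0,2.5],0],[-1,[-0.5,0,2.5],0],[-1,[0,0,0],0]])

```text
time: 7.6
tool_pos: [502.5, -45.0, 114.5]
tcp_rot: [-180.0, 0.1, 170.0]
ft_force: [0.2, -0.4, 1.2]
finger_gap: 0.0
grip_force: 0.3
```

>>> play_rows(increments=[[-1,[-0.5,0,2],0],[-1,[-0.5,0,2],0],[-1,[0,0,0],0]])

```text
time: 7.85
tool_pos: [503.5, -45.1, 110.2]
tcp_rot: [180.0, 0.1, 170.0]
ft_force: [0.4, -0.5, -0.1]
finger_gap: -0.3
grip_force: 0.0
```

>>> play_rows(increments=[[-1,[0,0,1.5],0],[-1,[0,0,1.5],0],[-1,[0,0,0],0]])

```text
time: 8.1
tool_pos: [502.6, -45.0, 106.3]
tcp_rot: [180.0, -0.0, 170.0]
ft_force: [0.1, -0.2, 1.0]
finger_gap: 0.2
grip_force: 0.0
```

>>> play_rows(increments=[[-1,[0,0,1.5],0],[-1,[0,0,0],0]])

```text
time: 8.27
tool_pos: [502.3, -44.9, 104.5]
tcp_rot: [180.0, -0.1, 170.0]
ft_force: [0.2, 0.4, -0.5]
finger_gap: -0.1
grip_force: 0.1
```

>>> play_rows(increments=[[-1,[0,0,1.5],0],[-1,[0,0,0],0]])

```text
time: 8.43
tool_pos: [502.5, -44.9, 104.0]
tcp_rot: [180.0, -0.0, 170.0]
ft_force: [-4.0, 1.0, 6.0]
finger_gap: -0.2
grip_force: 3.9
```

>>> play_rows(increments=[[-1,[0,0,1.5],0],[-1,[0,0,0],0]])

```text
time: 8.6
tool_pos: [502.7, -45.0, 103.6]
tcp_rot: [-180.0, -0.0, 170.0]
ft_force: [-8.3, 1.8, 16.9]
finger_gap: -0.2
grip_force: 9.2
```

>>> play_rows(increments=[[-1,[0,0,1.5],0],[-1,[0,0,0],0]])

```text
time: 8.77
tool_pos: [502.9, -45.0, 103.4]
tcp_rot: [-180.0, -0.0, 170.1]
ft_force: [-14.4, 2.1, 26.0]
finger_gap: 0.1
grip_force: 14.9
```

>>> play_rows(increments=[[-1,[0,0,1.5],0],[-1,[0,0,0],0]])

```text
time: 8.93
tool_pos: [503.1, -45.0, 103.1]
tcp_rot: [-180.0, 0.0, 170.1]
ft_force: [-19.7, 2.7, 36.0]
finger_gap: -0.3
grip_force: 20.7
```

>>> play_rows(increments=[[-1,[0,0,-5],0],[-1,[0,0,-20],0],[-1,[0,0,-30],0],[-1,[0,0,-40],0],[1,[0,0,-40],0],[1,[0,0,-40],0],[1,[0,0,-40],0],[1,[0,0,0],0]])

```text
time: 9.6
tool_pos: [505.8, -45.6, 323.9]
tcp_rot: [-180.0, 0.8, 170.0]
ft_force: [1.4, 0.3, 2.3]
finger_gap: 48.3
grip_force: 0.0
```

Run:
```python
from h import *
st(); look(["bin","lid_hinge","lid_press","knob_grip"],save="c",cams=("side","top","wrist"))
```

```text
{'time': 9.6, 'joint_pos': [-10.94, -8.8, 91.86, 0.0, 96.18, -90.98], 'tool_pos': [505.76, -45.56, 323.85], 'tcp_rot': [-179.99, 0.77, 170.05], 'ft_force': [1.38, 0.29, 2.26], 'wrist_torque': [-0.06, 0.0, 0.01], 'finger_gap': 48.27, 'grip_force': 0.0}
side bin 0.81 [ 5.982e+02 -6.310e+01  5.000e-01]
side bin 0.47 [523.3 460.   -0.9]
side lid_hinge 0.84 [697.1 -78.8 207.3]
side lid_press 0.62 [514.6 -44.2 102.9]
side knob_grip 0.51 [555.5 -52.1 164.7]
top bin 0.74 [592.9 -65.2  -1.2]
top bin 0.64 [4.415e+02 3.300e+00 4.000e-01]
top lid_press 0.7 [511.5 -47.6 106.4]
top lid_press 0.56 [520.6 458.4   2. ]
wrist bin 0.75 [595.6 -57.3   4.2]
wrist lid_hinge 0.63 [636.6 133.5  -1.4]
wrist lid_press 0.83 [511.2 -40.8 105.9]
wrist lid_press 0.17 [637.8 133.6  -1.8]
wrist knob_grip 0.92 [553.1 -49.7 162.4]
```

View pics/c_wrist.png

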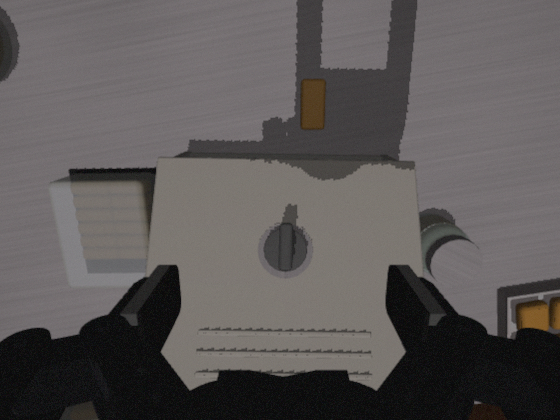

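The wrist view shows the lid shut, with its front edge square to the image at row 160. The knob is at (286,247) and its bar runs up and down the image. Next I'll turn these pixels into a position.

Run:
```python
from h import *
s=snapshot("wrist"); K=np.array(s["intrinsics"]); T=np.array(s["world_from_camera"])
print(np.round(T,3))
def ray(u,v,z):
    d=T[:3,:3]@np.linalg.inv(K)@[u,v,1]; o=T[:3,3]; return np.round(o+d*(z-o[2])/d[2],1)
print("bar top",ray(285.5,247,167), "bar front/back",ray(285.5,224,157),ray(285.5,270,177.5))
print("lid edge",ray(160,158,87),ray(414,162,87), "mid", ray(287,160,87))
for q in ("knob_grip","lid_press"):
  for c in ("wrist","top","side"):
    s2=snapshot(c); r=pinpoint(q,s2); 
    if r: print(q,c,round(r[0]["p"],2),np.round(W(r[0]["xyz"],s2),1))
m=regions_of("knob_grip",s)if 0 else None
g=cv2.cvtColor(s["color"],cv2.COLOR_RGB2BGR)[200:300,235:335]
cv2.imwrite("pics/d.png",cv2.resize(g,None,fx=5,fy=5,interpolation=cv2.INTER_CUBIC))
```

```text
[[ 1.72000e-01  9.45000e-01  2.78000e-01  4.31359e+02]
 [ 9.85000e-01 -1.65000e-01 -4.90000e-02 -3.15490e+01]
 [ 0.00000e+00  2.82000e-01 -9.59000e-01  4.57772e+02]
 [ 0.00000e+00  0.00000e+00  0.00000e+00  1.00000e+00]]
bar top [553.9 -50.5 167. ] bar front/back [535.8 -47.3 157. ] [571.1 -53.6 177.5]
lid edge [ 464.  -169.7   87. ] [514.7  95.9  87. ] mid [489.3 -37.2  87. ]
knob_grip wrist 0.84 [551.7 -50.2 162. ]
knob_grip side 0.76 [554.4 -54.7 157. ]
lid_press wrist 0.95 [509.9 -38.6 102.5]
lid_press top 0.82 [512.7 -47.7 107.3]
lid_press side 0.57 [516.3 -41.  102.8]
```

View pics/d.png

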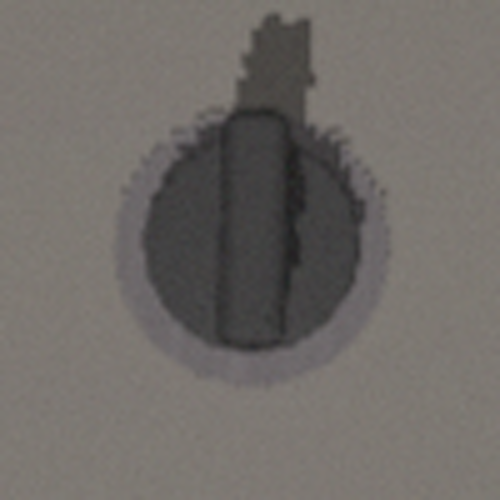

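>>> play_rows(increments=[[1,[-13.8,0.9,0],0],[1,[-13.8,0.9,0],0],[1,[-13.8,0.9,25],0],[1,[-13.8,0.9,25],0],[1,[0,0,30],0],[1,[0,0,20],0],[1,[0,0,10],0],[1,[0,0,0],0],[1,[0,0,0],0]])

```text
time: 11.75
tool_pos: [557.8, -51.0, 204.7]
tcp_rot: [180.0, -0.0, 170.0]
ft_force: [-0.3, 0.5, 0.9]
finger_gap: 85.5
grip_force: 0.0
```

Run:
```python
from h import *
st(); look(["bin","lid_hinge","lid_press","knob_grip"],save="e",cams=("wrist","side"))
```

```text
{'time': 11.75, 'joint_pos': [-10.47, 2.1, 93.73, 0.0, 84.18, -90.51], 'tool_pos': [557.8, -51.01, 204.66], 'tcp_rot': [180.0, -0.01, 170.04], 'ft_force': [-0.3, 0.49, 0.95], 'wrist_torque': [0.03, -0.02, 0.03], 'finger_gap': 85.49, 'grip_force': 0.0}
wrist bin 0.73 [596.2 -56.1   2.8]
wrist lid_press 0.57 [513.7 -39.5 104.2]
wrist knob_grip 0.58 [552.3 -50.7 160.3]
side bin 0.55 [596.6 -63.1   0.7]
side lid_hinge 0.94 [696.  -77.9 205.9]
side lid_press 0.58 [514.7 -43.3 104.2]
side lid_press 0.53 [555.6 -52.7 162.3]
side knob_grip 0.62 [557.1 -55.9 164.3]
side knob_grip 0.57 [313.1 338.1  -1.2]
```

View pics/e_wrist.png

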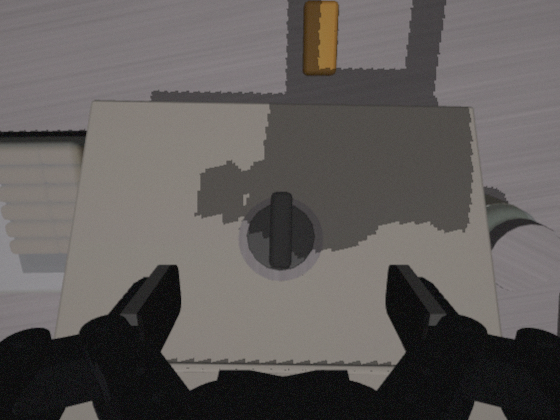

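The bar is centred at (281,231), between the fingers, whose middle is at about column 283. I'll descend and grip it.

>>> play_rows(increments=[[1,[0,0,15],0],[1,[0,0,15],0],[1,[0,0,10],0],[1,[0,0,6],0],[1,[0,0,4],0],[0,[0,0,0],0],[-0.4,[0,0,0],0],[-0.4,[0,0,0],0]], force=30)

```text
time: 12.92
tool_pos: [558.3, -51.1, 155.1]
tcp_rot: [180.0, 0.1, 170.0]
ft_force: [-0.3, -0.0, 0.4]
finger_gap: 51.6
grip_force: 0.0
```

>>> play_rows(increments=[[-1,[0,0,0],0],[-1,[0,0,0],0],[-1,[0,0,0],0],[-1,[0,0,0],0],[-1,[0,0,0],0]], force=30)

```text
time: 13.33
tool_pos: [558.1, -52.0, 154.9]
tcp_rot: [-179.9, 0.1, 170.0]
ft_force: [-2.1, -4.7, 4.9]
finger_gap: 11.2
grip_force: 32.2
```

Run:
```python
from h import *
st()
```

```text
{'time': 13.33, 'joint_pos': [-10.51, 4.11, 96.94, -0.09, 78.89, -90.51], 'tool_pos': [558.05, -52.01, 154.9], 'tcp_rot': [-179.91, 0.06, 170.02], 'ft_force': [-2.13, -4.7, 4.85], 'wrist_torque': [-0.98, 0.34, -0.06], 'finger_gap': 11.19, 'grip_force': 32.22}
```

>>> play_rows(increments=[[-1,[0.75,0,-1.3],0],[-1,[0.75,0,-1.3],0],[-1,[0.75,0,-1.3],0],[-1,[0,0,0],0]])

```text
time: 13.67
tool_pos: [556.0, -51.6, 158.4]
tcp_rot: [-179.9, 0.1, 170.0]
ft_force: [0.8, -5.4, 1.0]
finger_gap: 11.2
grip_force: 31.8
```

>>> play_rows(increments=[[-1,[0.75,0,-1.3],0],[-1,[0.75,0,-1.3],0],[-1,[0.75,0,-1.3],0],[-1,[0,0,0],0]])

```text
time: 14.0
tool_pos: [553.7, -51.2, 162.3]
tcp_rot: [-179.9, 0.1, 170.0]
ft_force: [0.9, -5.2, 1.5]
finger_gap: 11.6
grip_force: 31.8
```

>>> play_rows(increments=[[-1,[0.6,0,-1.0],0],[-1,[0.5,0,-0.8],0],[-1,[0,0,0],0]])

```text
time: 14.25
tool_pos: [552.8, -51.0, 164.1]
tcp_rot: [-179.9, 0.1, 170.0]
ft_force: [2.2, -5.5, 0.6]
finger_gap: 11.3
grip_force: 31.7
```

Run:
```python
from h import *
st(); look(["lid_press","knob_grip"],save="f",cams=("side","wrist"))
```

```text
{'time': 14.25, 'joint_pos': [-10.52, 2.83, 97.28, -0.07, 79.79, -90.52], 'tool_pos': [552.79, -51.02, 164.1], 'tcp_rot': [-179.93, 0.09, 170.01], 'ft_force': [2.16, -5.54, 0.58], 'wrist_torque': [-0.96, -0.35, -0.0], 'finger_gap': 11.32, 'grip_force': 31.66}
side lid_press 0.67 [514.7 -41.5 104.9]
side lid_press 0.4 [550.5 -51.9 169.7]
side knob_grip 0.44 [550.3 -51.8 169.5]
wrist lid_press 0.75 [510.6 -39.6 103.7]
wrist lid_press 0.64 [ 552.5 -276.8    3.6]
wrist knob_grip 0.59 [545.3 -52.1 171.3]
```

```bash
cat > turn.py <<'E'
from h import *
b=np.radians(-10.5); X=np.array([np.cos(b),np.sin(b),0]); Y=np.array([-np.sin(b),np.cos(b),0]); Z=np.array([0,0,1.])
ex=X*np.cos(np.pi/6)+Z*.5; ax=-X*.5+Z*np.cos(np.pi/6)
C=np.array([553,-51,169.5]); gap=30; r=12; depth=11
def pose(phi,back=0):
    u=-np.cos(phi)*ex+np.sin(phi)*Y; n=np.sin(phi)*ex+np.cos(phi)*Y
    E=C+r*u+11*ax-6*n; uh=u*[1,1,0]; uh/=np.linalg.norm(uh); t=np.cross(Z,uh)*-1
    if t@n<0:t=-t
    p=E+(gap/2-back)*t; p[2]=E[2]-depth
    return p, np.arctan2(uh[1],uh[0])   # tool x = uh
def inc(p0,y0,p1,y1):
    d=p1-p0; x=np.array([np.cos(y0),np.sin(y0),0]); yv=np.array([np.sin(y0),-np.cos(y0),0])
    return np.round([d@x,d@yv,-d[2]],1),round(-((y1-y0+np.pi)%(2*np.pi)-np.pi),3)
E
python3 - <<'E'
from turn import *
p,y=np.array([552.8,-51.0,164.1]),np.radians(170)
seq=[(0,9),(0,3)]+[(np.radians(a),0) for a in range(0,96,5)]
for f,bk in seq:
    q,z=pose(f,bk); print(round(np.degrees(f)),bk,np.round(q,1),round(np.degrees(z),1),*inc(p,y,q,z)); p,y=q,z
E
```

```text
0 9 [537.4 -48.1 162. ] 169.5 [15.7  0.2  2.1] 0.009
0 3 [538.5 -42.2 162. ] 169.5 [-0.  6. -0.] -0.0
0 0 [539.  -39.3 162. ] 169.5 [ 0.  3. -0.] -0.0
5 0 [540.3 -38.5 161.8] 163.7 [-1.1  1.   0.2] 0.101
10 0 [541.6 -37.8 161.6] 158.0 [-1.1  1.   0.2] 0.1
15 0 [542.9 -37.3 161.5] 152.3 [-1.   1.   0.1] 0.099
20 0 [544.2 -36.9 161.4] 146.7 [-1.   1.   0.1] 0.098
25 0 [545.5 -36.6 161.3] 141.2 [-0.9  1.   0. ] 0.096
30 0 [546.8 -36.3 161.3] 135.8 [-0.9  1.  -0. ] 0.094
35 0 [548.  -36.2 161.4] 130.5 [-0.8  1.  -0.1] 0.092
40 0 [549.3 -36.2 161.5] 125.4 [-0.8  1.  -0.1] 0.09
45 0 [550.5 -36.2 161.7] 120.4 [-0.7  0.9 -0.2] 0.087
50 0 [551.6 -36.3 161.9] 115.5 [-0.7  0.9 -0.2] 0.085
55 0 [552.7 -36.5 162.1] 110.7 [-0.7  0.9 -0.3] 0.083
60 0 [553.8 -36.8 162.4] 106.1 [-0.6  0.9 -0.3] 0.081
65 0 [554.9 -37.2 162.8] 101.5 [-0.6  0.9 -0.3] 0.08
70 0 [555.9 -37.6 163.2] 97.0 [-0.6  0.9 -0.4] 0.078
75 0 [556.8 -38.1 163.6] 92.6 [-0.6  0.9 -0.4] 0.077
80 0 [557.7 -38.6 164. ] 88.2 [-0.6  0.9 -0.5] 0.076
85 0 [558.6 -39.3 164.5] 83.8 [-0.6  0.9 -0.5] 0.076
90 0 [559.4 -40.  165. ] 79.5 [-0.6  0.9 -0.5] 0.076
95 0 [560.2 -40.8 165.6] 75.2 [-0.7  0.9 -0.5] 0.076
```

>>> play_rows(increments=[[-0.3,[0,0,0],0],[-0.3,[0,0,0],0],[-0.3,[0,0,0],0],[-0.3,[5,0,0.7],0],[-0.3,[5,0,0.7],0],[-0.3,[5.5,0,0.7],0.01],[-0.3,[0,0,0],0]])

```text
time: 15.13
tool_pos: [535.7, -47.0, 161.3]
tcp_rot: [180.0, -0.1, 169.4]
ft_force: [-0.7, -0.7, 0.6]
finger_gap: 29.8
grip_force: 0.0
```

>>> play_rows(increments=[[-0.3,[0,3,0],0],[-0.3,[0,3,0],0],[-0.3,[0,1.5,0],0],[-0.3,[0,0,0],0]])

```text
time: 15.47
tool_pos: [538.5, -39.7, 161.8]
tcp_rot: [-180.0, 0.0, 169.5]
ft_force: [-0.4, 0.1, 0.6]
finger_gap: 29.8
grip_force: 0.0
```

Run:
```python
from h import *
st(); look(["knob_grip"],save="g",cams=("wrist",))
```

```text
{'time': 15.47, 'joint_pos': [-9.65, 0.68, 99.73, -0.01, 79.59, -89.15], 'tool_pos': [538.53, -39.7, 161.79], 'tcp_rot': [-179.99, 0.0, 169.5], 'ft_force': [-0.37, 0.11, 0.61], 'wrist_torque': [-0.02, -0.01, -0.02], 'finger_gap': 29.84, 'grip_force': 0.0}
wrist knob_grip 0.59 [542.  -49.8 170.5]
```

View pics/g_wrist.png

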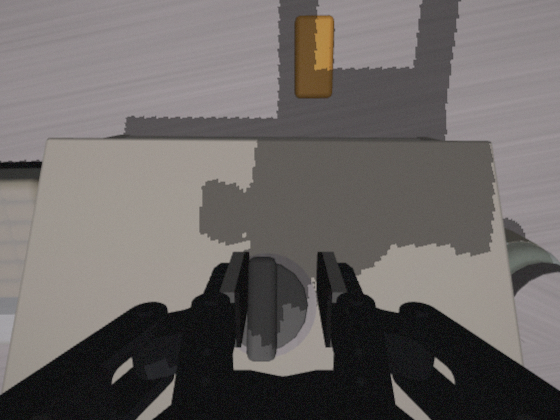

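The bar at (263,308) lies between the fingers, close to the left pad. Now I'll turn it.

>>> play_rows(increments=[[-0.3,[0,1.5,0],0],[-0.3,[-1.1,1,0.2],0.1],[-0.3,[-1.1,1,0.2],0.1],[-0.3,[-1,1,0.1],0.1],[-0.3,[-1,1,0.1],0.1],[-0.3,[-0.9,1,0],0.095],[-0.3,[-0.9,1,0],0.095],[-0.3,[0,0,0],0]])

```text
time: 16.23
tool_pos: [546.0, -36.7, 160.7]
tcp_rot: [-179.9, -0.0, 135.3]
ft_force: [-3.5, -5.1, 0.2]
finger_gap: 30.0
grip_force: 3.1
```

>>> play_rows(increments=[[-0.3,[-0.8,1,-0.1],0.09],[-0.3,[-0.8,1,-0.1],0.09],[-0.3,[-0.7,0.9,-0.2],0.09],[-0.3,[-0.7,0.9,-0.2],0.085],[-0.3,[0,0,0],0]])

```text
time: 16.65
tool_pos: [550.3, -36.4, 160.9]
tcp_rot: [-179.8, -0.0, 115.0]
ft_force: [-4.9, -3.8, -0.7]
finger_gap: 29.8
grip_force: 3.9
```

Run:
```python
from h import *
st(); look(["knob_grip"],save="i",cams=("wrist",))
```

```text
{'time': 16.65, 'joint_pos': [-9.06, 2.67, 97.8, -0.09, 79.7, -34.01], 'tool_pos': [550.27, -36.43, 160.9], 'tcp_rot': [-179.81, -0.02, 114.97], 'ft_force': [-4.86, -3.75, -0.73], 'wrist_torque': [-0.67, 0.78, -0.02], 'finger_gap': 29.85, 'grip_force': 3.93}
wrist knob_grip 0.74 [545.6 -48.7 171.3]
wrist knob_grip 0.68 [513.3 -40.9 107. ]
```

View pics/i_wrist.png

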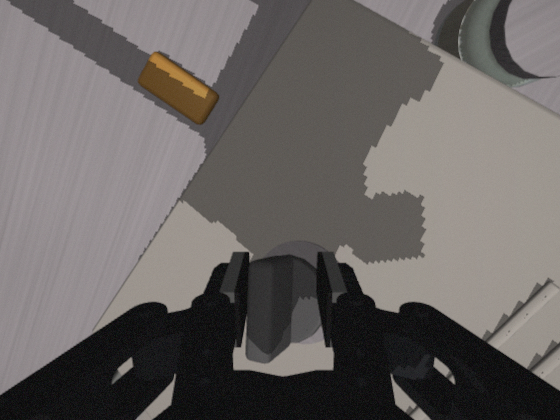

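The bar lies flat on the left pad (columns 250–295) and is following; φ is about 50°. I'll go on slowly and feel for the stop.

>>> play_rows(increments=[[-0.3,[-0.7,0.9,-0.3],0.083],[-0.3,[-0.3,0.5,-0.1],0.04],[-0.3,[0,0,0],0]])

```text
time: 17.0
tool_pos: [552.0, -36.4, 161.4]
tcp_rot: [-179.8, -0.0, 108.1]
ft_force: [-5.6, -2.6, 0.4]
finger_gap: 30.1
grip_force: 6.2
```

>>> play_rows(increments=[[-0.3,[-0.3,0.5,-0.2],0.04],[-0.3,[-0.3,0.5,-0.2],0.04],[-0.3,[0,0,0],0]])

```text
time: 17.25
tool_pos: [553.2, -36.4, 161.9]
tcp_rot: [-179.9, -0.0, 103.6]
ft_force: [-5.3, -2.6, -0.1]
finger_gap: 29.9
grip_force: 6.2
```

>>> play_rows(increments=[[-0.3,[-0.3,0.5,-0.2],0.04],[-0.3,[-0.3,0.5,-0.2],0.04],[-0.3,[0,0,0],0]])

```text
time: 17.5
tool_pos: [554.5, -36.6, 162.3]
tcp_rot: [-179.9, -0.0, 99.0]
ft_force: [-5.5, -0.9, -0.3]
finger_gap: 30.2
grip_force: 6.9
```

>>> play_rows(increments=[[-0.3,[-0.3,0.5,-0.2],0.04],[-0.3,[-0.3,0.5,-0.2],0.04],[-0.3,[0,0,0],0]])

```text
time: 17.75
tool_pos: [555.4, -36.8, 162.7]
tcp_rot: [-179.9, -0.0, 94.5]
ft_force: [-6.1, -1.2, 0.6]
finger_gap: 30.1
grip_force: 5.9
```

>>> play_rows(increments=[[-0.3,[-0.3,0.5,-0.2],0.04],[-0.3,[-0.3,0.5,-0.2],0.04],[-0.3,[0,0,0],0]])

```text
time: 18.0
tool_pos: [555.9, -37.2, 162.9]
tcp_rot: [-179.8, -0.0, 89.9]
ft_force: [-9.0, 0.1, 1.8]
finger_gap: 30.2
grip_force: 7.1
```

>>> play_rows(increments=[[-0.3,[-0.3,0.5,-0.2],0.04],[-0.3,[-0.3,0.5,-0.2],0.04],[-0.3,[0,0,0],0]])

```text
time: 18.25
tool_pos: [556.1, -38.0, 162.7]
tcp_rot: [-179.7, -0.0, 85.3]
ft_force: [-8.0, -0.3, 0.1]
finger_gap: 30.1
grip_force: 5.7
```

>>> play_rows(increments=[[-0.3,[0,1,-0.2],0],[-0.3,[0,1,-0.2],0],[-0.3,[0,0,0],0]])

```text
time: 18.5
tool_pos: [556.9, -38.0, 162.0]
tcp_rot: [-179.5, -0.0, 85.5]
ft_force: [-12.6, -0.6, -2.5]
finger_gap: 30.0
grip_force: 6.7
```

Run:
```python
from h import *
st(); look(["knob_grip","lid_press"],save="j",cams=("wrist","top","side"))
```

```text
{'time': 18.5, 'joint_pos': [-9.15, 3.97, 96.32, -0.04, 80.21, -4.61], 'tool_pos': [556.92, -38.04, 162.05], 'tcp_rot': [-179.5, -0.0, 85.47], 'ft_force': [-12.64, -0.56, -2.54], 'wrist_torque': [-0.13, 2.07, 0.04], 'finger_gap': 29.97, 'grip_force': 6.72}
wrist lid_press 0.72 [511.5 -41.3 105.7]
top knob_grip 0.74 [320.1 332.1  -5.5]
top knob_grip 0.49 [545.9 -53.2 164.4]
top lid_press 0.96 [512.1 -45.7 110.5]
side knob_grip 0.71 [ 565.7 -558.2   -2.8]
side lid_press 0.64 [516.  -44.9 104.3]
side lid_press 0.31 [524.2 462.5   0.8]
```

View pics/j_wrist.png

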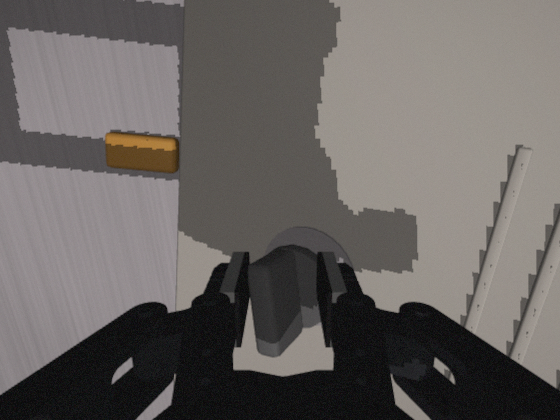

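>>> play_rows(increments=[[-0.3,[0,1.2,0],0],[-0.3,[0,0,0],0]])

```text
time: 19.12
tool_pos: [557.5, -38.1, 161.6]
tcp_rot: [-179.4, -0.0, 85.5]
ft_force: [-13.9, -0.3, -3.1]
finger_gap: 29.9
grip_force: 7.5
```

>>> play_rows(increments=[[-0.3,[0,1.2,0],0],[-0.3,[0,1.2,0],0],[-0.3,[0,0,0],0]])

```text
time: 19.37
tool_pos: [558.6, -38.2, 160.6]
tcp_rot: [-179.2, -0.0, 85.5]
ft_force: [-17.8, -0.7, -4.5]
finger_gap: 30.1
grip_force: 9.6
```

Run:
```python
from h import *
st(); look(["knob_grip","lid_press"],save="k",cams=("wrist",))
a=cv2.imread("pics/j_wrist.png")[220:380,200:380]; b=cv2.imread("pics/k_wrist.png")[220:380,200:380]
cv2.imwrite("pics/k2.png",cv2.resize(np.hstack([a,b]),None,fx=2.2,fy=2.2))
```

```text
{'time': 19.37, 'joint_pos': [-9.12, 4.57, 95.86, -0.06, 80.34, -4.59], 'tool_pos': [558.63, -38.22, 160.56], 'tcp_rot': [-179.23, -0.0, 85.47], 'ft_force': [-17.78, -0.74, -4.48], 'wrist_torque': [-0.13, 2.77, 0.04], 'finger_gap': 30.15, 'grip_force': 9.65}
wrist knob_grip 0.98 [548.5 -53.7 167.8]
wrist lid_press 0.75 [511.2 -39.7 104.1]
```

View pics/k2.png

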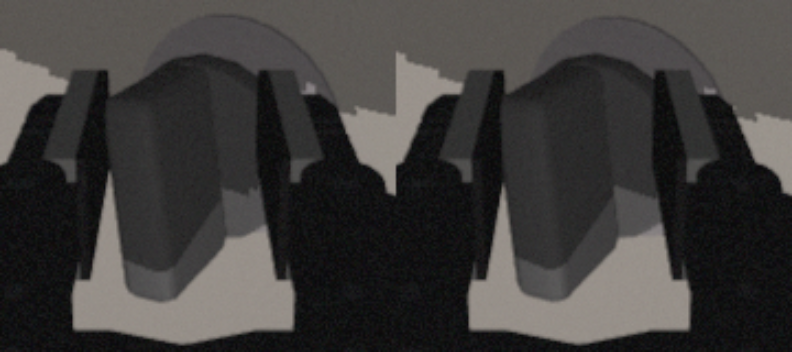

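The bar's angle is the same in both views while the force rose to 18 N, so it is against the hard stop. I'll back off, lift and close the fingers.

>>> play_rows(increments=[[-0.3,[0,-3,0],0],[-0.3,[0,-4,0],0],[-0.3,[0,-3,0],0],[-0.3,[0,0,-10],0],[-0.3,[0,0,-20],0],[-1,[0,0,-20],0],[-1,[0,0,0],0],[-1,[0,0,0],0],[-1,[0,0,0],0],[-1,[0,0,0],0]])

```text
time: 20.35
tool_pos: [553.7, -37.7, 213.9]
tcp_rot: [-180.0, -0.0, 85.4]
ft_force: [-0.7, 0.4, -1.0]
finger_gap: 0.1
grip_force: 0.0
```

Run:
```python
from h import *
st(); look(["knob_grip","lid_press"],save="l",cams=("wrist","side"))
cv2.imwrite("pics/l2.png",cv2.imread("pics/l_wrist.png"))
s=snapshot("wrist"); K=np.array(s["intrinsics"]); T=np.array(s["world_from_camera"]); np.savez("l.npz",K=K,T=T)
```

```text
{'time': 20.35, 'joint_pos': [-9.19, 1.05, 93.83, 0.0, 85.16, -4.57], 'tool_pos': [553.72, -37.72, 213.87], 'tcp_rot': [-179.96, -0.01, 85.37], 'ft_force': [-0.69, 0.43, -1.0], 'wrist_torque': [-0.04, 0.02, 0.03], 'finger_gap': 0.08, 'grip_force': 0.0}
wrist knob_grip 0.64 [549.1 -50.4 164.6]
wrist lid_press 0.61 [512.  -40.6 104.9]
side knob_grip 0.58 [554.3 -51.8 166.3]
side knob_grip 0.53 [640.5 134.4  -1.3]
side lid_press 0.68 [515.2 -45.  102.8]
side lid_press 0.51 [519.8 462.3   1.4]
```

View pics/l2.png

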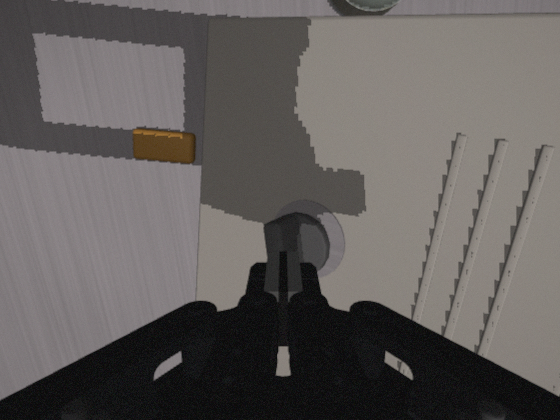

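>>> play_rows(increments=[[-1,[-6.3,-2.4,0],0],[-1,[-6.4,-2.4,8],0],[-1,[0,0,10],0],[-1,[0,0,6],0],[-1,[0,0,0],0]])

```text
time: 21.12
tool_pos: [546.7, -50.0, 187.7]
tcp_rot: [-179.8, -0.0, 85.3]
ft_force: [0.1, -1.2, 0.3]
finger_gap: -0.4
grip_force: 0.0
```

>>> play_rows(increments=[[-1,[-0.1,0.8,1.3],0],[-1,[-0.1,0.8,1.3],0],[-1,[-0.1,0.8,1.3],0],[-1,[0,0,0],0]])

```text
time: 21.45
tool_pos: [550.8, -50.5, 186.6]
tcp_rot: [180.0, 0.0, 85.4]
ft_force: [-0.1, 0.4, -0.4]
finger_gap: 0.1
grip_force: 0.0
```

>>> play_rows(increments=[[-1,[-0.1,0.8,1.3],0],[-1,[-0.1,0.8,1.3],0],[-1,[0,0,0],0]])

```text
time: 21.7
tool_pos: [552.2, -50.9, 183.8]
tcp_rot: [-180.0, -0.0, 85.4]
ft_force: [-0.9, 0.3, 0.7]
finger_gap: 0.0
grip_force: 0.0
```

>>> play_rows(increments=[[-1,[-0.1,0.8,1.3],0],[-1,[-0.1,0.8,1.3],0],[-1,[0,0,0],0]])

```text
time: 21.95
tool_pos: [553.7, -51.3, 181.1]
tcp_rot: [-180.0, 0.0, 85.4]
ft_force: [0.5, 0.7, -0.0]
finger_gap: -0.1
grip_force: 0.0
```

>>> play_rows(increments=[[-1,[-0.1,0.8,1.3],0],[-1,[-0.1,0.8,1.3],0],[-1,[0,0,0],0]])

```text
time: 22.2
tool_pos: [555.3, -51.6, 178.5]
tcp_rot: [-180.0, -0.0, 85.4]
ft_force: [-1.2, 0.2, -1.1]
finger_gap: 0.1
grip_force: 0.1
```

>>> play_rows(increments=[[-1,[-0.1,0.8,1.3],0],[-1,[-0.1,0.8,1.3],0],[-1,[0,0,0],0]])

```text
time: 22.45
tool_pos: [556.9, -51.9, 176.1]
tcp_rot: [-180.0, -0.0, 85.4]
ft_force: [-2.2, -0.1, 1.8]
finger_gap: 0.0
grip_force: 1.1
```

>>> play_rows(increments=[[-1,[-0.1,0.8,1.3],0],[-1,[-0.1,0.8,1.3],0],[-1,[0,0,0],0]])

```text
time: 22.7
tool_pos: [558.5, -52.2, 173.5]
tcp_rot: [180.0, -0.0, 85.4]
ft_force: [-0.6, -0.2, 3.1]
finger_gap: 0.5
grip_force: 1.7
```

>>> play_rows(increments=[[-1,[-0.1,0.8,1.3],0],[-1,[-0.1,0.8,1.3],0],[-1,[0,0,0],0]])

```text
time: 22.95
tool_pos: [559.5, -52.5, 172.8]
tcp_rot: [-179.9, 0.0, 85.4]
ft_force: [-11.9, 2.0, 16.7]
finger_gap: -0.2
grip_force: 8.4
```

>>> play_rows(increments=[[-1,[-0.1,0.8,1.3],0],[-1,[-0.1,0.8,1.3],0],[-1,[0,0,0],0]])

```text
time: 23.2
tool_pos: [562.9, -53.2, 171.9]
tcp_rot: [179.8, 0.0, 85.4]
ft_force: [4.3, -0.5, 2.0]
finger_gap: 0.1
grip_force: 1.4
```

It went firm at z about 173, which fits fully home, and then the tip slid off. I'll lift and check.

>>> play_rows(increments=[[-1,[0,0,-10],0],[-1,[0,0,-20],0],[-1,[0,-30,-20],0],[-1,[0,-40,-20],0],[-1,[0,-40,-20],0],[-1,[0,-10,0],0],[-1,[0,0,0],0],[-1,[0,0,0],0]])

```text
time: 23.87
tool_pos: [447.6, -43.7, 256.0]
tcp_rot: [179.9, 0.0, 85.3]
ft_force: [-0.0, -0.6, -0.8]
finger_gap: -0.1
grip_force: 0.0
```

Run:
```python
from h import *
st(); look(["knob_grip","lid_press","lid_hinge"],save="m",cams=("wrist","side","top"))
a=cv2.imread("pics/m_wrist.png"); b=cv2.imread("pics/m_side.png")[150:300,190:350]; c=cv2.imread("pics/a_side.png")[150:300,190:350]
cv2.imwrite("pics/m2.png",np.hstack([cv2.resize(a,(467,350)),cv2.resize(b,(332,350),interpolation=cv2.INTER_CUBIC)]))
```

```text
{'time': 23.87, 'joint_pos': [-12.11, -17.06, 105.88, 0.0, 91.09, -7.46], 'tool_pos': [447.62, -43.68, 255.99], 'tcp_rot': [179.91, 0.01, 85.35], 'ft_force': [-0.01, -0.61, -0.76], 'wrist_torque': [-0.01, 0.01, 0.02], 'finger_gap': -0.11, 'grip_force': 0.0}
wrist knob_grip 0.84 [555.5 -48.4 161.1]
wrist lid_press 0.64 [510.5 -40.  105.3]
wrist lid_hinge 0.43 [511.2 -42.  105.1]
side knob_grip 0.58 [556.2 -55.4 158.4]
side lid_press 0.77 [515.4 -43.4 102.8]
side lid_hinge 0.67 [694.9 -79.5 205.7]
side lid_hinge 0.48 [520.5 462.    0.9]
top lid_hinge 0.56 [701.4 -86.7 204.6]
```

View pics/m2.png

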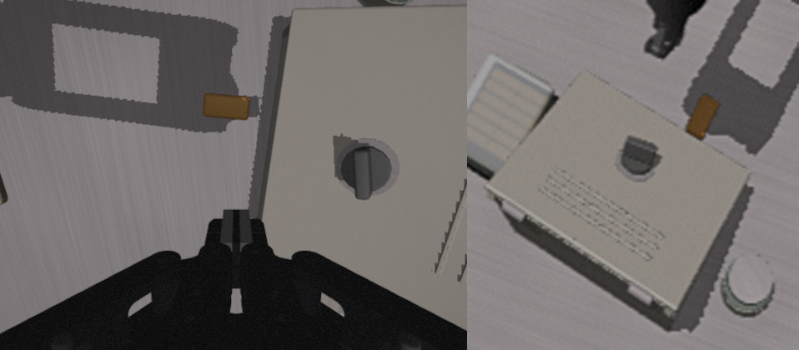

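The knob is back at its starting height of about 160. In the left half it is at (364,170), turned roughly 75°, and the lid is shut. I'll press straight down once more to make sure it's fully home.

>>> play_rows(increments=[[-1,[0.6,35,0],0],[-1,[0.6,35,10],0],[-1,[0.6,35.6,15],0],[-1,[0,0,25],0],[-1,[0,0,16],0],[-1,[0,0,8],0],[-1,[0,0,4],0],[-1,[0,0,0],0]])

```text
time: 25.13
tool_pos: [552.4, -50.3, 177.3]
tcp_rot: [-180.0, -0.0, 85.4]
ft_force: [-0.4, 0.1, 0.7]
finger_gap: -0.1
grip_force: 0.0
```

>>> play_rows(increments=[[-1,[0,0,2],0],[-1,[0,0,1.5],0],[-1,[0,0,0],0]])

```text
time: 25.38
tool_pos: [553.4, -50.5, 175.4]
tcp_rot: [179.9, 0.0, 85.4]
ft_force: [-1.0, 0.3, 0.0]
finger_gap: 0.0
grip_force: 0.0
```

>>> play_rows(increments=[[-1,[0,0,1.5],0],[-1,[0,0,0],0]])

```text
time: 25.55
tool_pos: [553.3, -50.5, 173.4]
tcp_rot: [179.9, 0.0, 85.4]
ft_force: [0.3, -0.8, 3.1]
finger_gap: -0.0
grip_force: 1.3
```

>>> play_rows(increments=[[-1,[0,0,1.5],0],[-1,[0,0,0],0]])

```text
time: 25.72
tool_pos: [553.6, -50.6, 172.9]
tcp_rot: [179.9, 0.0, 85.4]
ft_force: [-2.7, -0.1, 8.2]
finger_gap: -0.3
grip_force: 4.2
```

>>> play_rows(increments=[[-1,[0,0,1.5],0],[-1,[0,0,0],0],[-1,[0,0,0],0]])

```text
time: 25.97
tool_pos: [553.8, -50.7, 172.5]
tcp_rot: [179.8, 0.0, 85.4]
ft_force: [-6.1, -0.9, 15.8]
finger_gap: -0.1
grip_force: 7.5
```

>>> play_rows(increments=[[-1,[0,0,1],0],[-1,[0,0,0],0],[-1,[0,0,0],0]])

```text
time: 26.22
tool_pos: [554.0, -50.7, 172.3]
tcp_rot: [179.8, 0.0, 85.4]
ft_force: [-7.8, 0.7, 20.0]
finger_gap: -0.6
grip_force: 9.8
```

It is firm at the home height. I'll retreat, take a last look and hand in.

>>> play_rows(increments=[[-1,[0,0,-5],0],[-1,[0,0,-20],0],[-1,[0,0,-30],0],[-1,[0,-30,-25],0],[-1,[0,-35,-20],0],[-1,[0,-35,0],0],[-1,[0,0,0],0],[-1,[0,0,0],0],[-1,[0,0,0],0],[-1,[0,0,0],0]])

```text
time: 27.05
tool_pos: [453.8, -42.4, 268.5]
tcp_rot: [180.0, -0.0, 85.4]
ft_force: [-0.4, 0.0, 0.2]
finger_gap: -0.0
grip_force: 0.0
```

Run:
```python
from h import *
st(); look(["knob_grip","lid_press","shortbread","jam_jar","clamshell"],cams=("wrist","side"))
print(hand_in())
```

```text
{'time': 27.05, 'joint_pos': [-11.79, -16.12, 103.83, 0.0, 92.3, -7.14], 'tool_pos': [453.83, -42.37, 268.51], 'tcp_rot': [180.0, -0.0, 85.36], 'ft_force': [-0.44, 0.05, 0.24], 'wrist_torque': [-0.0, -0.04, 0.01], 'finger_gap': -0.04, 'grip_force': 0.0}
wrist knob_grip 0.91 [549.7 -52.8 162.2]
wrist lid_press 0.83 [510.9 -40.3 105.2]
wrist shortbread 0.66 [436.4   2.7   2.3]
side knob_grip 0.75 [555.4 -53.  163.6]
side knob_grip 0.28 [440.8   3.9   1.2]
side lid_press 0.94 [515.  -41.6 104.4]
side shortbread 0.76 [438.3   1.8  -0.6]
side shortbread 0.48 [554.6 -52.5 160.9]
side jam_jar 0.91 [640.9 131.9   1.2]
side clamshell 0.89 [ 547.2 -279.2   -3.9]
the job is handed in; nothing more can be done
None
```

I shut the lid, pulled the knob out, turned it clockwise to its stop (about 75°) and pushed it firmly home; the gripper is clear, the things I rechecked (shortbread, jar, clamshell) had not moved, and the job was handed in at 27 s with no verdict shown.

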